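Feed the parts tray past the sprung light gate into the UV curing hood

ROBOT

A 6-joint arm with a two-finger parallel gripper is mounted at the origin on the work surface. World frame = base frame: x ahead of the robot, y to its left, z up, the work surface at z = 0. Lengths are in m, angles in rad, forces in N, time in s.
With the tool pointing down it reaches from about 0.25 to 0.775 m from the base axis. Payload 4 kg.
Tool frame: the origin (TCP) lies at the very end of the fingers, on their centre line; the grasp point (between the pads) lies 19 mm behind it; z points along the fingers, y is the line along which they close (so a half turn about z gives the same grasp; the last joint's range is limited). The gripper opens to 94 mm and grips with 3 to 60 N. Pads are 16 mm wide; open, the fingers measure 119 mm over their backs; the gripper's body (75 mm by 177 mm) begins 78 mm behind the grasp point.
Start: joints at [1.034, 0.087, 1.371, -0, 1.684, -0.103], TCP at [0.231, 0.499, 0.206] pointing down, gripper open.
Joint ranges: [-3.1, 3.1], [-0.76, 2.03], [0.27, 2.55], [-1.08, 4.22], [0.17, 2.65], [-2.57, 2.57]. Speed limits (rad/s): [2.79, 2.79, 3.14, 3.14, 3.14, 3.14].

INTERFACE

Orientations are given as a unit quaternion [w, x, y, z].
In Python, from station import monitor, optics, job gives the robot as it stands.
- The arm moves only by the tool arm_command, never from a script. Its argument "moves" is a list that holds one entry, the list of rows, each a list of 6 numbers: the shift along the tool's x, y, z in units of 0.15 m (1.0 is 0.15 m), then the turn, a rotation vector about the tool's x, y, z in units of 180 degrees (1.0 is 180 degrees). A call has 1 to 5 rows; each row is the pose to reach, as a shift and turn from the pose commanded when the call began, along the tool's axes at that moment, turning the shorter way round; what a row does not reach only later rows make up. A row lasts 1/8 s, in which the tool goes at most 62.5 mm and 10.7 degrees, less where a joint would pass 70% of its speed; a pose out of reach is approached as far as the arm can. A call with a number of a shift or a turn outside -1 to 1 is refused whole. A call with a gripper value outside its range is refused whole. "grip" is the opening, from 0 (shut) to 1 (fully open), set as the call begins (left out, the last holds). The fingers move at their own pace and stop on an object; the grip force is fixed at half the most. Time passes only in rows, so rows that repeat a pose let the fingers close. It gives the time, the measured TCP pose, the force, the opening and the grip force at its end, in the units of the state.
- monitor.get_obs(): the state, without advancing time (a new reading comes with each control period).
- optics.read_camera(name): name is "scene" or "top" or "wrist"; returns the picture (384x512x3 uint8, red, green, blue); there is no depth.
- optics.camera_model(name): a dict with "fx", "fy", "cx", "cy" (pixels), "rvec" (rotation vector, rad) and "tvec" (3), from world to camera coordinates, as OpenCV has them. Camera axes: x right, y down, z forward; pixel columns grow to the right and rows downward; lengths in m; the calibration is good to about 2 mm. A picture is of the moment at which its call begins: read the wrist's pose just before it. camera_model takes no time and is no camera call; for the wrist camera it gives the pose at the moment of the call.
- job.finish_job(): hands the job in; it is judged then, once.
The state is a dict: "time_s": time; "joint_positions": joint angles; "joint_velocities": joint speeds; "joint_efforts": joint torques, N m; "position": TCP position; "tcp_rot": TCP orientation; "ft_force": force on the tool from outside, world axes, zero at the start; "wrist_torque": the same for the moment, N m; "opening": finger opening in m; "grasp_force": force on a finger pad.
Only numpy, scipy, OpenCV 4.12 (cv2) and the standard library are available. Lean on these libraries where they do the work, as an engineer would, in place of code of your own. Each camera call takes 0.05 s, during which the arm holds its last target. There are 200 camera calls.

TASK

Load the black tray of glued camera modules into the UV curing hood: swing the amber spring gate open with one fingertip and keep holding it open while you push the tray forward with another fingertip (its empty front pocket gives it room) until the tray's front end is well past the gate's free edge. Then push the tray on along the chute until it is fully home against the end stop inside the hood, and leave the gate to spring shut behind it. Only push the tray, smoothly, without lifting or tipping it, and leave the screwdriver, the dash camera and the cup where they are.

Things in the scene. Friction and masses are not known exactly. Their poses are not given: they have to be found in the camera images.
- chute: Fixed aluminium feed chute of the UV station. Origin on the table, on the lane's centre line, at the gate line; x = direction of travel (to the hood), y across the lane, away from the hinge. Lane floor 6 mm above the table; lane y -31 to 31 mm; walls 4 mm thick, tops 28 mm above the table, x -270 mm to the hood; hinge-side wall missing from x -74 to 7 mm, where the gate swings out.
- hood_mouth (a point): Middle of the front edge of the hood's roof (white hood, amber window), at x = 45 mm in the chute's frame, 70 mm above the table. The hood reaches to x = 170 mm, is 100 mm wide, open toward the gate, 58 mm clear above the lane floor. A 50 mm high power unit behind it reaches to x = 241 mm.
- end_stop (a point): Middle of the face of the rubber end stop in the hood, 16 mm above the lane floor, at x = 150 mm in the chute's frame. The tray is home when its front end touches it; its back end is then at x = 30 mm, past the gate.
- gate_angle (a joint): Gate hinge, rad: 0 = shut, straight across the lane; grows as the free edge swings back against the travel and out on the hinge side (pi/2: free edge points away from the hood; stop 2.25). Never swings to the hood. Spring shuts it at once when let go (0.3 N at the free edge shut, 1.3 N wide open). In the chute's frame, at angle a, the panel runs from the hinge along (-sin a, cos a).
- gate: The gate: amber panel in an aluminium frame, 6 mm thick, from 11 to 83 mm above the table, reaching 7 to 66 mm from the hinge axis. Origin on the hinge axis, 2 mm above the table; y runs along the panel to its free edge; x is the normal of the face that looks to the hood when shut: press that face to open it. A fingertip fits from above between shut gate and hood (45 mm).
- gate_hinge (a point): The hinge axis (upright), 45 mm above the table, at x = 0, y = -41 mm in the chute's frame; the steel pin stands up to 92 mm above the table.
- gate_edge (a point): Middle of the gate's free edge, 66 mm from the hinge axis, 47 mm above the table; moves with the gate.
- tray: Black open tray, 120 mm long (x), 56 wide (y), 32 high, about 0.3 kg, walls and floor 3 mm. Loose on the lane floor, 3 mm play each side, short of the gate's swing. Origin: centre of its underside; x points forward. Front pocket empty: inside x = 11 to 57 mm, 50 mm wide, its floor 9 mm and rim 38 mm above the table. The rear pocket holds four camera modules below the rim.
- tray_front (a point): Middle of the tray's front end (outer face), 60 mm ahead of its origin, 16 mm above its underside.
- tray_back (a point): Middle of the tray's back end (outer face), 60 mm behind its origin, 16 mm above its underside.
- screwdriver: Bystander: screwdriver with a blue handle lying on the table on the hinge side of the chute. Leave it.
- dashcam: Bystander: black dash camera, 75 x 34 mm, about 52 mm high, standing on the table on the hinge side. Leave it.
- cup: Bystander: brown cup, 72 mm across, 85 mm high, on the other side of the chute. Leave it.
Things that resemble listed ones, but are neither listed nor needed, are in the scene too. Leave any white look-alike of the tray alone.

How it is judged:
By the outcome, as a careful person would: the job done as asked, in the order asked, and still so for the second after the job is handed in, with the robot touching nothing.
It also fails if it takes over 69 s, if anything falls off the work surface, if the arm or the gripper's body presses on something with over 40 N, if the wrist force passes 120 N, or if a joint passes its speed limit or range.

## Working session

There is one attempt and no reset: what is moved stays moved. The work goes in short steps, Python scripts to look and compute and a tool call to move; the robot and the scene stay as the last step left them, time stands still between calls to the robot, and variables do not carry over. Pictures are saved under pics/ and viewed, at most 13 in all, crops included, and the job is handed in when it is done.

Besides the shell and the picture viewer there is one more tool, called after ">>>" as name(argument=value, ...) on one line, values as JSON. arm_command: Moves the arm, as the interface text tells. Its arguments: {"type":"object","properties":{"moves":{"type":"array","items":{"type":"array","items":{"type":"array","items":{"type":"number","minimum":-1,"maximum":1}}}},"grip":{"type":"number"}},"required":["moves"]}

```bash
mkdir -p pics
python3 - <<'E'
from station import monitor, optics, job
import cv2
o=monitor.get_obs();print(o)
for n in("top","scene"):
    im=optics.read_camera(n);cv2.imwrite(f"pics/{n}0.png",cv2.resize(im[:,:,::-1],(800,600),interpolation=cv2.INTER_CUBIC));print(n,optics.camera_model(n))
E
```

```text
{'time_s': 0.0, 'joint_positions': array([ 1.03392758e+00,  8.79671284e-02,  1.37219437e+00, -1.98840780e-05,
        1.68360970e+00, -1.03114114e-01]), 'joint_velocities': array([ 0.00085942,  0.00123082, -0.00034336,  0.00163612, -0.00098789,
       -0.00019194]), 'joint_efforts': array([ 3.02710714e-04, -3.40178847e+01, -3.02430832e+01,  7.18663190e-02,
        3.29462020e-02, -1.37553716e-04]), 'position': array([0.23089798, 0.49859836, 0.20432794]), 'tcp_rot': array([-3.33261000e-04,  2.15182098e-01,  9.76573335e-01, -1.03708587e-03]), 'ft_force': array([-0.51800166,  0.23312386, -0.43034513]), 'wrist_torque': array([-0.01183011, -0.0210184 ,  0.00664848]), 'grasp_force': 0.0, 'opening': 0.09415684754500302}
top {'fx': 448.6393734568829, 'fy': 448.6393734568829, 'cx': 257.7019299872039, 'cy': 196.08310798586083, 'rvec': array([ 2.20036832, -2.16427481,  0.13617363]), 'tvec': array([0.00198081, 0.62179501, 1.03489352])}
scene {'fx': 372.1856161603691, 'fy': 372.1856161603691, 'cx': 259.1395595620996, 'cy': 189.19793819470837, 'rvec': array([ 2.4454126 ,  0.88451742, -0.26460385]), 'tvec': array([-0.49956661, -0.26663427,  0.96512631])}
```

View pics/top0.png

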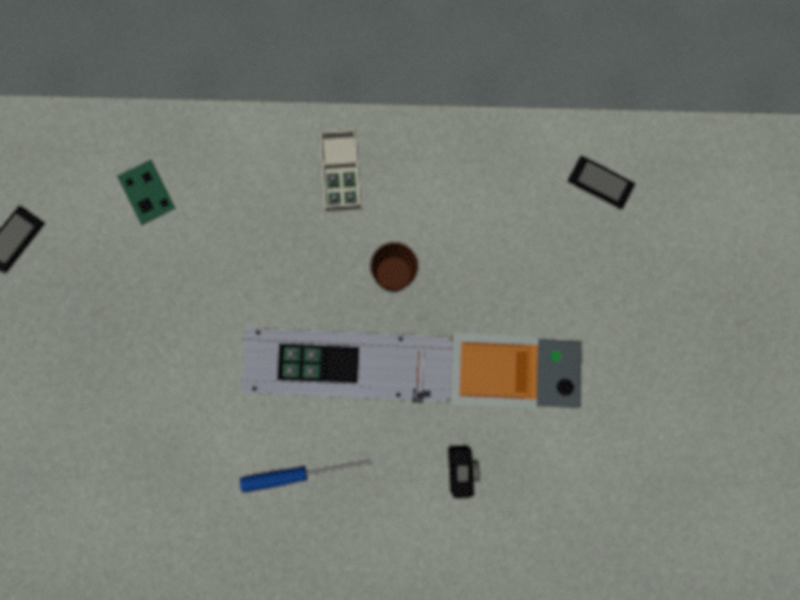

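View pics/scene0.png

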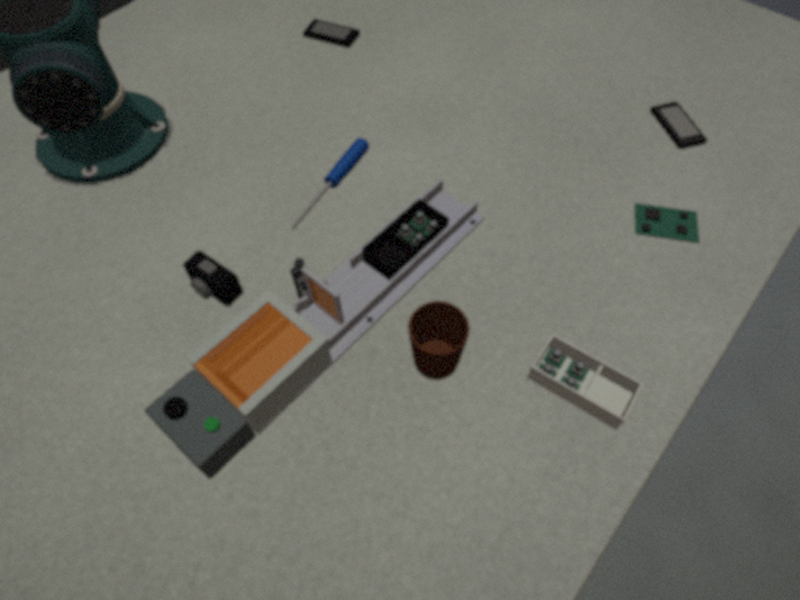

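The top view shows the black tray in the chute at about (318,363), the shut gate at x≈419, the hood from 455 to 538 and the power unit to 581, all at 800x600. I'll zoom in to measure.

Run:
```python
from station import monitor, optics, job
import cv2, numpy as np
im=np.mean([optics.read_camera("top") for _ in range(6)],axis=0).astype(np.uint8)
cv2.imwrite("pics/topavg.png",im[:,:,::-1])
c=im[200:270,150:380,::-1]
c=cv2.convertScaleAbs(c,alpha=1.5)
a=cv2.resize(c[:,:115],None,fx=6.9,fy=6.9,interpolation=cv2.INTER_CUBIC)[:,:793]
b=cv2.resize(c[:,115:],None,fx=6.9,fy=6.9,interpolation=cv2.INTER_CUBIC)[:,:793]
v=np.vstack([a[:300],a[300:],b])[:0] if 0 else None
out=np.zeros((600,793,3),np.uint8)
A=cv2.resize(a,None,fx=.6,fy=.6)
# two halves stacked, 4.28x
s=4.28
a=cv2.resize(c[:,:],None,fx=3.45,fy=3.45,interpolation=cv2.INTER_CUBIC);print(a.shape)
cv2.imwrite("pics/crop1.png",a)
M=optics.camera_model("top");R=cv2.Rodrigues(M['rvec'])[0];print(R, -R.T@M['tvec'])
```

```text
(242, 794, 3)
[[ 0.01523445 -0.99954111  0.02618187]
 [-0.99494006 -0.01775461 -0.09888908]
 [ 0.09930855 -0.02454287 -0.99475397]] [0.51584482 0.03841888 1.09090132]
```

View pics/crop1.png

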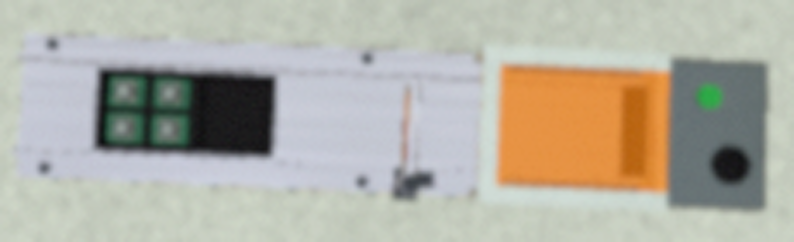

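```bash
cat > h.py <<'E'
import cv2, numpy as np
from scipy.optimize import least_squares
from station import monitor, optics, job
def proj(P,n="top"):
    m=optics.camera_model(n);K=np.array([[m['fx'],0,m['cx']],[0,m['fy'],m['cy']],[0,0,1]])
    return cv2.projectPoints(np.array(P,float).reshape(-1,1,3),m['rvec'],m['tvec'],K,None)[0][:,0]
def toW(q,P):  # q=x,y,yaw of frame
    P=np.array(P,float);c,s=np.cos(q[2]),np.sin(q[2])
    return np.c_[q[0]+c*P[:,0]-s*P[:,1],q[1]+s*P[:,0]+c*P[:,1],P[:,2]]
E
python3 - <<'E'
from h import *
px=lambda a:np.array(a)/3.45+[150,200]-np.array([.5,.5])*(1-1/3.45)
F=np.array([[45,50,70],[45,-50,70],[170,50,70],[170,-50,70],[0,25,83],[0,-34,83]])/1e3
U=px([[486,46],[481,203],[671,58],[669,208],[408,88],[404.5,160]])
f=lambda q:(proj(toW(q,F))-U).ravel()
r=least_squares(f,[.5,-.1,-1.57]);print(r.x,r.fun.reshape(-1,2).round(1))
pr=(proj(toW(r.x,np.array([[-270,0,6],[241,50,50],[241,-50,50],[0,-41,92]])/1e3))-[150,200])*3.45;print(pr)
T=np.array([[-60,28,38],[-60,-28,38],[60,28,38],[60,-28,38]])/1e3
Ut=px([[101,72],[97,147],[274,78],[271,155]])
rt=least_squares(lambda q:(proj(toW(q,T))-Ut).ravel(),[.5,0,-1.57]);print(rt.x,rt.fun.reshape(-1,2).round(1))
c,s=np.cos(r.x[2]),np.sin(r.x[2]);d=rt.x[:2]-r.x[:2];print("tray in chute",c*d[0]+s*d[1],-s*d[0]+c*d[1])
E
```

```text
[ 0.53142044 -0.01343472 -1.60702239] [[-0.9  0.2]
 [-1.4 -1.1]
 [-0.1 -0.3]
 [-0.9  0.2]
 [ 1.8 -2.2]
 [ 1.5  3.3]]
[[ 17.99108173  98.92018885]
 [767.24364838  62.7258183 ]
 [763.39331839 211.58509296]
 [408.70109828 181.36118238]]
[ 0.53366058  0.13757386 -1.59448767] [[-0.5 -1.2]
 [-0.7  1.2]
 [ 0.7 -0.9]
 [ 0.5  0.9]]
tray in chute -0.15099063609548405 -0.003230576335295461
```

Run:
```python
from h import *
px=lambda a:np.array(a)/3.45+[150,200]-np.array([.5,.5])*(1-1/3.45)
U=px([[486,46],[481,203],[671,58],[669,208],[767,63],[765,208],[53,44],[44,167],[367,58],[361,182],[20,106]])
def G(p):
    q=p[:3];w,a,b=p[3:6]
    return np.array([[.045,.05,.07],[.045,-.05,.07],[.17,.05,.07],[.17,-.05,.07],[.241,.05,.05],[.241,-.05,.05],[a,w,.006],[a,-w,.006],[b,w,.006],[b,-w,.006],[-.27,0,.006]])
r=least_squares(lambda p:(proj(toW(p[:3],G(p)))-U).ravel(),[.5,-.0,-1.6,.04,-.25,-.04],loss='soft_l1');print(r.x,(proj(toW(r.x[:3],G(r.x)))-U).round(1))
q=r.x[:3]
P=lambda p,n="top":proj(toW(q,np.array(p)/1e3),n)
im=cv2.imread("pics/topavg.png");big=cv2.resize(im[200:270,150:380],None,fx=3.45,fy=3.45,interpolation=cv2.INTER_CUBIC)
def line(a,b,col):
    u=((P([a,b])-[150,200]+.5)*3.45).astype(int);cv2.line(big,tuple(map(int,u[0])),tuple(map(int,u[1])),col,1)
for y in(-33,33):line([-270,y,28],[45,y,28],(0,0,255))
line([0,-34,83],[0,25,83],(255,0,0));line([0,-34,11],[0,25,11],(255,255,0));line([45,-50,70],[45,50,70],(0,255,0))
s=optics.read_camera("scene")[:,:,::-1].copy()
def l2(a,b,col):
    u=P([a,b],"scene").round().astype(int);cv2.line(s,tuple(map(int,u[0])),tuple(map(int,u[1])),col,1)
for y in(-33,33):l2([-270,y,28],[45,y,28],(0,0,255))
l2([0,-34,83],[0,25,83],(255,0,0));l2([0,25,11],[0,25,83],(255,0,0));l2([0,-41,11],[0,-41,92],(255,255,0))
l2([45,-50,70],[45,50,70],(0,255,0));l2([170,-50,70],[170,50,70],(0,255,0))
s=cv2.resize(s[100:300,60:326],None,fx=1.8,fy=1.8,interpolation=cv2.INTER_CUBIC)
out=np.zeros((600,794,3),np.uint8);out[:242]=big[:242,:794];out[242:600,:s.shape[1]]=s[:358,:794]
cv2.imwrite("pics/ov.png",out)
```

```text
[ 0.53045201 -0.01452446 -1.59845793  0.04297528 -0.25061795 -0.03091689] [[-0.6  0.5]
 [-0.7 -0.9]
 [ 0.2 -0.6]
 [-0.3  0. ]
 [ 0.7 -0.2]
 [ 0.6  0.9]
 [-0.2  0.1]
 [ 0.2  0.4]
 [-0.1  0.1]
 [ 0.1 -0.1]
 [ 0.1 -0.3]]
```

View pics/ov.png

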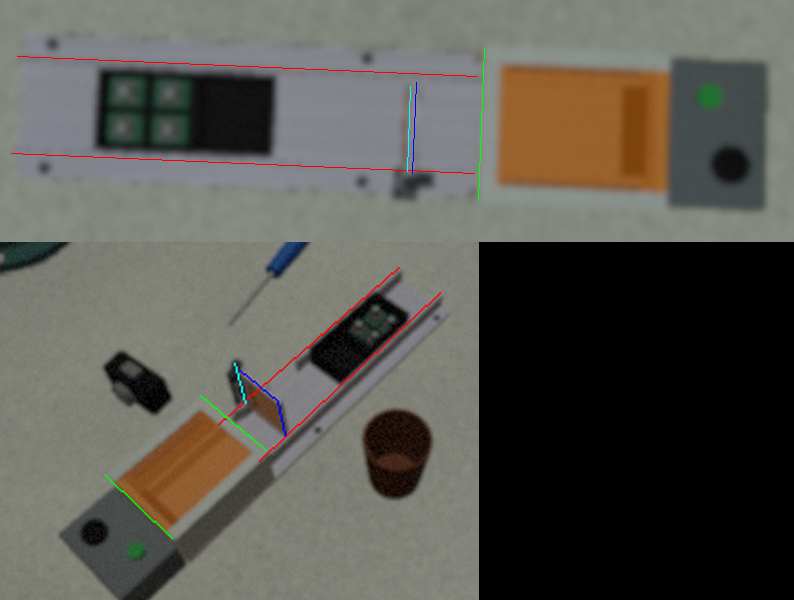

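Fit: the chute origin is at world (0.530, -0.0145) with yaw -1.598, and the tray front is at chute x ≈ -91. The overlay lines match the walls, gate and hood to within a few mm.

Plan:
- Finger A (tool -y) swings the gate open and holds it.
- Finger B (tool +y) goes into the tray's front pocket and pushes.
- With the fingers closed, I then push the tray's back end until it is home.

```bash
cat > plan.py <<'E'
from h import *
from scipy.spatial.transform import Rotation as R
import sys,json
Q=[0.53045,-0.01452,-1.59846]
def state():
    o=monitor.get_obs();q=o['tcp_rot'];Rm=R.from_quat(np.r_[q[1:],q[0]]);return o,o['position'],Rm
def pose(A,B,z):
    w=toW(Q,np.array([[*A,z],[*B,z]])/1e3);d=w[1]-w[0];psi=np.arctan2(d[1],d[0])
    y=np.array([np.cos(psi),np.sin(psi),0]);x=np.array([-y[1],y[0],0])
    return w.mean(0),R.from_matrix(np.c_[x,y,[0,0,-1]]),np.hypot(*d[:2])*1e3
def rows(wps):
    o,p,Rm=state()
    for A,B,z in wps:
        t,Rt,D=pose(A,B,z)
        print((np.r_[Rm.inv().apply(t-p)/.15,(Rm.inv()*Rt).as_rotvec()/np.pi]).round(3).tolist(),"D",round(D,1))
def where(D=65.1):
    o,p,Rm=state();c,s=np.cos(Q[2]),np.sin(Q[2])
    f=lambda w:np.round([1e3*(c*(w[0]-Q[0])+s*(w[1]-Q[1])),1e3*(-s*(w[0]-Q[0])+c*(w[1]-Q[1])),1e3*w[2]],1)
    y=Rm.apply([0,1,0]);print("A",f(p-y*D/2e3),"B",f(p+y*D/2e3),"t",round(o['time_s'],2),"F",o['ft_force'].round(1),"op",round(o['opening']*1e3,1))
E
python3 - <<'E'
from plan import *
where()
rows([((20,0),(-40,25),140),((20,0),(-40,25),50)])
E
```

```text
A [-475.2 -326.2  205.4] B [-535.  -300.5  205.4] t 0.45 F [ 0.4  0.6 -0.1] op 93.5
[-3.3, -2.174, 0.436, -0.0, -0.0, -0.004] D 65.0
[-3.3, -2.174, 1.036, -0.0, -0.0, -0.004] D 65.0
```

>>> arm_command(moves=[[[-0.28,-0.18,0,0,0,0],[-0.55,-0.36,0,0,0,0],[-0.82,-0.54,0,0,0,0],[-0.82,-0.54,0,0,0,0]]], grip=0.56)

```text
time_s: 0.95
position: [0.3101, 0.3719, 0.2059]
tcp_rot: [0.0, 0.218, 0.976, 0.0]
ft_force: [-0.5, 0.1, 0.6]
opening: 0.0577
grasp_force: 0.0
```

>>> arm_command(moves=[[[-0.28,-0.18,0,0,0,0],[-0.55,-0.36,0,0,0,0],[-0.82,-0.54,0,0,0,0],[-0.82,-0.54,0,0,0,0]]])

```text
time_s: 1.45
position: [0.3873, 0.2476, 0.2055]
tcp_rot: [0.0, 0.217, 0.976, 0.0]
ft_force: [0.5, -0.3, -0.1]
opening: 0.0523
grasp_force: 0.0
```

>>> arm_command(moves=[[[-0.28,-0.18,0,0,0,0],[-0.55,-0.36,0,0,0,0],[-0.82,-0.54,0,0,0,0],[-0.82,-0.54,0,0,0,0]]])

```text
time_s: 1.95
position: [0.4648, 0.1231, 0.2052]
tcp_rot: [-0.0, 0.216, 0.976, 0.0]
ft_force: [-0.8, 0.2, 0.1]
opening: 0.0527
grasp_force: 0.0
```

>>> arm_command(moves=[[[-0.28,-0.18,0,0,0,0],[-0.55,-0.36,0,0,0,0],[-0.82,-0.54,0.1,0,0,0],[-0.82,-0.54,0.2,0,0,0],[-0.82,-0.54,0.2,0,0,0]]])

```text
time_s: 2.58
position: [0.5401, 0.0006, 0.1735]
tcp_rot: [-0.002, 0.214, 0.977, 0.0]
ft_force: [-1.0, 0.0, 0.2]
opening: 0.0525
grasp_force: 0.0
```

Run:
```python
from plan import *
where()
rows([((20,0),(-40,25),140),((20,0),(-40,25),50)])
im=optics.read_camera("wrist");cv2.imwrite("pics/w1.png",im[:,:,::-1])
```

```text
A [ 14.5  -3.5 173.5] B [-45.4  22.1 173.5] t 2.58 F [-1.   0.   0.2] op 52.5
[-0.035, -0.025, 0.223, -0.0, -0.001, -0.003] D 65.0
[-0.038, -0.025, 0.823, -0.0, -0.001, -0.003] D 65.0
```

View pics/w1.png

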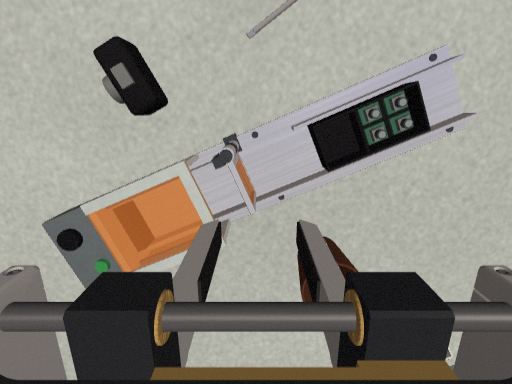

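The wrist view shows the gate top running from the pin at (225,155) to its free end at (253,213). The hood's front corners are at (190,161) and (214,218), and the tray rim's corners at (309,126), (326,170), (417,83) and (429,126). I'll refine the fit with these.

Run:
```python
from plan import *
U=np.array([[190,161],[214,218],[253.5,213],[255,134],[281,198],[433,57],[450,128]],float)
def G(p):
    w,a,b=p[3:6]
    return np.array([[.045,-.05,.07],[.045,.05,.07],[0,.025,.083],[b,-w,.006],[b,w,.006],[a,-w,.006],[a,w,.006]])
r=least_squares(lambda p:(proj(toW(p[:3],G(p)),"wrist")-U).ravel(),[*Q,.043,-.25,-.031],loss='soft_l1');print(r.x,r.cost,(proj(toW(r.x[:3],G(r.x)),"wrist")-U).round(1).tolist())
T=np.array([[-60,28,38],[-60,-28,38],[60,28,38],[60,-28,38]])/1e3
Ut=np.array([[429,126],[417,83],[326,170],[309,126]],float)
rt=least_squares(lambda q:(proj(toW(q,T),"wrist")-Ut).ravel(),[.53,.137,-1.59])
q=r.x;c,s=np.cos(q[2]),np.sin(q[2]);d=rt.x[:2]-q[:2];print(rt.x,rt.fun.reshape(-1,2).round(1).tolist(),"tray in chute",c*d[0]+s*d[1],-s*d[0]+c*d[1])
```

```text
[ 0.53245282 -0.01135381 -1.6048364   0.0433325  -0.25033089 -0.02901121] 40.39358221045224 [[-4.9, 0.0], [11.8, 24.6], [0.3, -0.3], [-0.2, -0.4], [-0.3, -2.1], [0.6, -0.1], [-0.4, 0.7]]
[ 0.53487169  0.13843115 -1.59808561] [[-0.2, 3.3], [-0.7, -3.5], [0.4, 1.1], [0.5, -0.6]] tray in chute -0.1497805080099683 -0.0026802394700659255
```

```bash
sed -i 's/^Q=.*/Q=[0.532,-0.0125,-1.602]/' plan.py
python3 - <<'E'
from plan import *
where()
rows([((20,0),(-40,25),140),((20,0),(-40,25),50)])
E
```

```text
A [ 16.6  -4.5 174.8] B [-43.4  20.9 174.8] t 2.62 F [ 0.7 -0.   0.6] op 52.7
[-0.036, -0.01, 0.232, 0.0, -0.001, -0.002] D 65.0
[-0.037, -0.01, 0.832, 0.0, -0.001, -0.002] D 65.0
```

>>> arm_command(moves=[[[-0.037,-0.01,0,0,0,0],[-0.037,-0.01,0.28,0,0,0],[-0.037,-0.01,0.56,0,0,0],[-0.037,-0.01,0.83,0,0,0],[-0.037,-0.01,0.83,0,0,0]]])

```text
time_s: 3.25
position: [0.5433, -0.0044, 0.0482]
tcp_rot: [-0.003, 0.215, 0.977, -0.0]
ft_force: [-0.4, 0.2, 0.0]
opening: 0.0527
grasp_force: 0.0
```

Run:
```python
from plan import *
where()
rows([((10,5),(-51,28),50),((0,8),(-63,26),50),((-14,6),(-77,22),50),((-25,1),(-88,17),50),((-35,-7),(-97,13),50)])
```

```text
A [21.5 -1.7 48.3] B [-38.4  23.7  48.2] t 3.25 F [-0.4  0.2  0. ] op 52.7
[-0.002, 0.088, -0.012, -0.001, -0.002, -0.013] D 65.2
[0.023, 0.157, -0.012, -0.0, -0.002, -0.039] D 65.5
[0.078, 0.235, -0.012, -0.0, -0.002, -0.049] D 65.0
[0.138, 0.289, -0.011, -0.0, -0.002, -0.049] D 65.0
[0.199, 0.332, -0.011, -0.001, -0.002, -0.028] D 65.1
```

>>> arm_command(moves=[[[0,0.088,-0.012,0,0,-0.013],[0.023,0.157,-0.012,0,0,-0.039],[0.078,0.235,-0.012,0,0,-0.049],[0.138,0.289,-0.012,0,0,-0.049],[0.199,0.332,-0.012,0,0,-0.028]]])

```text
time_s: 3.88
position: [0.5401, 0.0532, 0.0539]
tcp_rot: [0.001, 0.173, 0.985, 0.0]
ft_force: [0.5, -0.5, 0.2]
opening: 0.0527
grasp_force: 0.5
```

Run:
```python
from plan import *
where()
rows([((-42,-17),(-102,8),50),((-48,-27),(-106,3),50),((-52,-37),(-106,-1),50),((-55,-47),(-106,-6),50),((-55,-47),(-106,-6),50)])
```

```text
A [-35.   -4.1  53.9] B [-96.9  16.1  53.9] t 3.88 F [ 0.5 -0.5  0.2] op 52.7
[0.079, 0.016, 0.026, 0.0, 0.001, 0.025] D 65.0
[0.137, 0.033, 0.026, 0.0, 0.001, 0.051] D 65.3
[0.186, 0.031, 0.026, 0.0, 0.001, 0.087] D 64.9
[0.236, 0.025, 0.026, 0.0, 0.001, 0.115] D 65.4
[0.236, 0.025, 0.026, 0.0, 0.001, 0.115] D 65.4
```

>>> arm_command(moves=[[[0.079,0.016,0.02,0,0,0.025],[0.137,0.033,0.02,0,0,0.051],[0.186,0.031,0.02,0,0,0.087],[0.236,0.025,0.02,0,0,0.115],[0.236,0.025,0.02,0,0,0.115]]])

```text
time_s: 4.5
position: [0.5079, 0.069, 0.0507]
tcp_rot: [0.001, 0.346, 0.938, 0.001]
ft_force: [1.3, 1.5, 1.0]
opening: 0.0523
grasp_force: 0.6
```

Run:
```python
from plan import *
where()
im=[optics.read_camera(n) for n in("wrist","scene")]
a=im[0][:,:,::-1];b=cv2.resize(im[1][90:290,100:330,::-1],None,fx=1.25,fy=1.25)
out=np.zeros((384,800,3),np.uint8);out[:,:512]=a;out[:250,512:799]=b[:,:287];cv2.imwrite("pics/w2.png",out)
```

```text
A [-55.3 -46.9  50.7] B [-106.1   -6.3   50.8] t 4.5 F [1.3 1.5 1. ] op 52.3
```

View pics/w2.png

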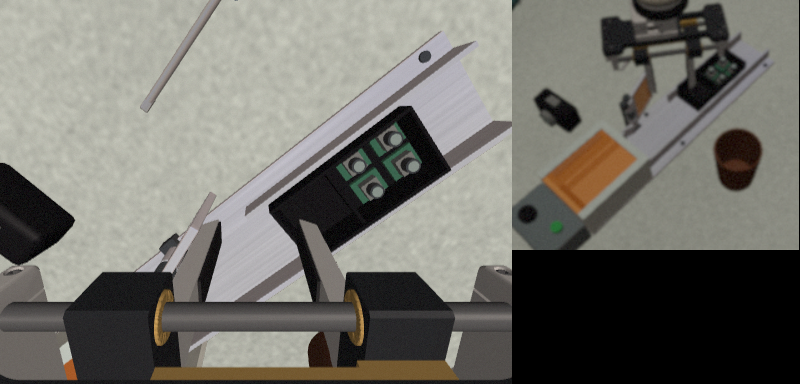

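The gate is open and resting on the outside of finger A, near (205,215). Finger B's tip at (310,222) is above the empty front pocket. I'll check the tray pose relative to finger B before lowering.

Run:
```python
from plan import *
T=np.array([[60,-28,38],[-60,-28,38],[-60,28,38]])/1e3
Ut=np.array([[270,208],[410,106],[450,170]],float)
r=least_squares(lambda q:(proj(toW(q,T),"wrist")-Ut).ravel(),[.53,.137,-1.59]);print(r.x,r.fun.round(1))
o,p,Rm=state();d=(p+Rm.apply([0,.0325,0]))[:2]-r.x[:2];c,s=np.cos(r.x[2]),np.sin(r.x[2]);print("B in tray",c*d[0]+s*d[1],-s*d[0]+c*d[1])
print(proj([p+Rm.apply([0,.0325,0]),p-Rm.apply([0,.0325,0])],"wrist"))
rows([((-55,-47),(-106,-5),40),((-55,-47),(-106,-5),24)])
```

```text
[ 0.53433217  0.13941839 -1.61526837] [-3.4  2.2  1.9 -1.7  1.2  0.4]
B in tray 0.04616311795962398 -0.00298905583376266
[[304.64869497 231.62436456]
 [211.46824304 231.69587118]]
[-0.001, 0.002, 0.07, 0.001, 0.0, 0.005] D 66.1
[-0.001, 0.001, 0.177, 0.001, 0.0, 0.005] D 66.1
```

Run:
```python
from plan import *
rows([((-59,-49),(-111,-9),50),((-59,-49),(-111,-9),24)])
```

```text
[0.033, 0.013, 0.003, 0.001, 0.0, -0.006] D 65.6
[0.033, 0.012, 0.177, 0.001, 0.0, -0.006] D 65.6
```

>>> arm_command(moves=[[[0.033,0.013,0,0,0,-0.006],[0.033,0.013,0.06,0,0,-0.006],[0.033,0.013,0.12,0,0,-0.006],[0.033,0.013,0.175,0,0,-0.006],[0.033,0.013,0.175,0,0,-0.006]]])

```text
time_s: 5.22
position: [0.5041, 0.0725, 0.022]
tcp_rot: [-0.001, 0.337, 0.941, -0.0]
ft_force: [0.6, 0.4, 0.4]
opening: 0.0527
grasp_force: 0.6
```

Run:
```python
from plan import *
where()
rows([((-57,-50),(-105,-6),24),((-56,-51),(-100,-3),24),((-55,-51),(-95,0),24),((-54,-52),(-89,3),24),((-53,-52),(-83,5.7),24)])
```

```text
A [-58.3 -50.4  22. ] B [-109.8  -10.7   21.9] t 5.22 F [0.6 0.4 0.4] op 52.7
[-0.026, -0.006, -0.014, -0.001, -0.001, 0.027] D 65.1
[-0.043, -0.018, -0.014, -0.001, -0.001, 0.055] D 65.1
[-0.064, -0.027, -0.014, -0.001, -0.001, 0.079] D 64.8
[-0.083, -0.042, -0.014, -0.001, -0.001, 0.11] D 65.2
[-0.104, -0.055, -0.014, -0.001, -0.001, 0.138] D 65.0
```

>>> arm_command(moves=[[[-0.026,-0.006,-0.01,0,0,0.027],[-0.043,-0.018,-0.01,0,0,0.055],[-0.064,-0.027,-0.01,0,0,0.079],[-0.083,-0.042,-0.01,0,0,0.11],[-0.104,-0.055,-0.01,0,0,0.138]]])

```text
time_s: 5.85
position: [0.5075, 0.0625, 0.0245]
tcp_rot: [-0.008, 0.532, 0.846, 0.003]
ft_force: [-11.8, 16.4, 8.7]
opening: 0.0525
grasp_force: 9.5
```

Run:
```python
from plan import *
where()
rows([((-52,-52),(-77,8),24),((-51,-52),(-71,9.9),24),((-51,-53),(-66,10.4),24),((-50,-53),(-60,11.2),24),((-49,-53),(-54,12),24)])
```

```text
A [-59.2 -55.7  24.6] B [-89.2   2.   24.4] t 5.85 F [-11.8  16.4   8.7] op 52.5
[-0.072, -0.001, 0.002, -0.001, -0.005, 0.027] D 65.0
[-0.096, -0.006, 0.002, -0.002, -0.005, 0.053] D 65.1
[-0.11, -0.015, 0.002, -0.002, -0.005, 0.078] D 65.2
[-0.132, -0.024, 0.001, -0.002, -0.005, 0.103] D 65.0
[-0.154, -0.032, 0.001, -0.002, -0.005, 0.128] D 65.2
```

Run:
```python
from plan import *
im=[optics.read_camera(n) for n in("wrist","scene")]
where();print(monitor.get_obs()['wrist_torque'])
a=im[0][:,:,::-1];b=cv2.resize(im[1][90:290,190:330,::-1],None,fx=2,fy=1.92)
out=np.zeros((384,800,3),np.uint8);out[:,:512]=a;out[:,512:792]=b;cv2.imwrite("pics/w3.png",out)
```

```text
A [-58.9 -55.5  24.6] B [-89.    2.2  24.4] t 5.95 F [-8.1 14.4  5.8] op 52.8
[2.65369642 1.51249091 0.37734637]
```

View pics/w3.png

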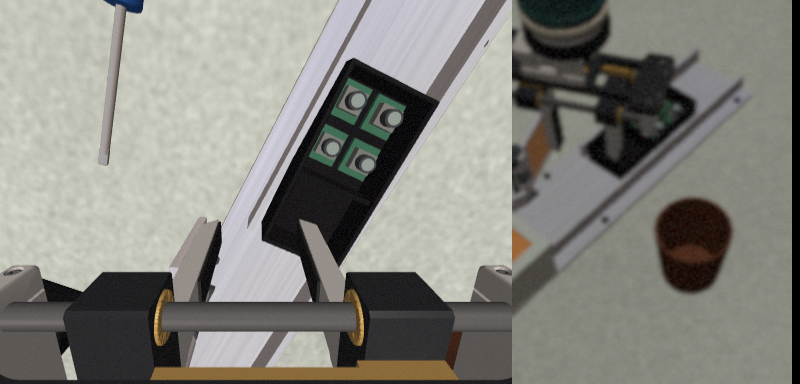

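The wrist view shows the tray aligned with the lane, its rim corners at (263,237), (350,60) and (438,100), and finger B at the pocket's front. The gate is still held by finger A. The 16 N force means something is resisting, so I'll measure the tray pose.

Run:
```python
from plan import *
T=np.array([[60,-28,38],[-60,-28,38],[-60,28,38]])/1e3
Ut=np.array([[263,236],[350,59],[438,101]],float)
r=least_squares(lambda q:(proj(toW(q,T),"wrist")-Ut).ravel(),[.53,.137,-1.59]);print(r.x,r.fun.round(1))
o,p,Rm=state();d=(p+Rm.apply([0,.0325,0]))[:2]-r.x[:2];c,s=np.cos(r.x[2]),np.sin(r.x[2]);print("B in tray",c*d[0]+s*d[1],-s*d[0]+c*d[1], "t",o['time_s'])
d=r.x[:2]-Q[:2];c,s=np.cos(Q[2]),np.sin(Q[2]);print("tray in chute",c*d[0]+s*d[1],-s*d[0]+c*d[1],r.x[2]-Q[2])
# gate pose check, tool tilt
print(Rm.apply([0,0,1]))
```

```text
[ 0.53593008  0.12392139 -1.54426607] [-2.   4.3  1.6 -2.5  0.1 -0.4]
B in tray 0.0475751833122919 -0.0002391319148218802 t 5.95
tray in chute -0.13647758874887664 -0.00032799542048973004 0.05773393138423044
[-0.00970119  0.01209127 -0.99987984]
```

The tray did move 13 mm, but it yawed by 0.058 rad: finger B dragged it sideways and it wedged. I'll back off, then push in straight strokes and re-index between them with B out of contact.

```bash
cat >> plan.py <<'E'
def rowsfrom(base,wps):
    p,Rm,_=pose(*base)
    for w in wps:
        t,Rt,D=pose(*w)
        print((np.r_[Rm.inv().apply(t-p)/.15,(Rm.inv()*Rt).as_rotvec()/np.pi]).round(3).tolist(),"D",round(D,1))
E
python3 - <<'E'
from plan import *
rowsfrom(((-53,-52),(-83,5.7),23.5),[((-58,-51),(-94,2),24),((-60,-50),(-97,-1),24),((-60,-49),(-93,-1),24),((-60,-49),(-92,0),24)])
E
```

```text
[0.051, 0.017, -0.003, 0.0, 0.0, -0.037] D 64.1
[0.069, 0.018, -0.003, 0.0, 0.0, -0.053] D 61.4
[0.056, 0.015, -0.003, 0.0, 0.0, -0.039] D 58.2
[0.051, 0.017, -0.003, 0.0, 0.0, -0.032] D 58.5
```

>>> arm_command(moves=[[[0.051,0.017,0,0,0,-0.037],[0.069,0.018,0,0,0,-0.053],[0.056,0.015,0,0,0,-0.039],[0.051,0.017,0,0,0,-0.032],[0.051,0.017,0,0,0,-0.032]]], grip=0.48)

```text
time_s: 6.58
position: [0.5109, 0.0645, 0.025]
tcp_rot: [-0.0, 0.489, 0.872, 0.0]
ft_force: [0.6, 1.2, 0.8]
opening: 0.0451
grasp_force: 0.8
```

Run:
```python
from plan import *
where(57.7)
rows([((-60+d,-49),(-92+d,0),24) for d in (5,10,15,20,24)])
```

```text
A [-60.4 -47.6  25. ] B [-92.1   0.7  25. ] t 6.58 F [0.6 1.2 0.8] op 45.1
[-0.026, -0.025, 0.007, 0.0, -0.0, 0.001] D 58.5
[-0.053, -0.043, 0.007, 0.0, -0.0, 0.001] D 58.5
[-0.081, -0.062, 0.007, 0.0, -0.0, 0.001] D 58.5
[-0.109, -0.08, 0.006, 0.0, -0.0, 0.001] D 58.5
[-0.132, -0.095, 0.006, 0.0, -0.0, 0.001] D 58.5
```

>>> arm_command(moves=[[[-0.026,-0.023,0,0,0,0],[-0.053,-0.041,0,0,0,0],[-0.08,-0.06,0,0,0,0],[-0.108,-0.078,0,0,0,0],[-0.13,-0.092,0,0,0,0]]])

```text
time_s: 7.2
position: [0.5093, 0.0402, 0.025]
tcp_rot: [-0.0, 0.489, 0.872, 0.0]
ft_force: [1.6, 4.5, 0.5]
opening: 0.0451
grasp_force: 1.8
```

Run:
```python
from plan import *
where(57.7);print(monitor.get_obs()['grasp_force'])
```

```text
A [-36.2 -48.4  25. ] B [-67.8  -0.2  25. ] t 7.2 F [1.6 4.5 0.5] op 45.1
1.77451657349593
```

Run:
```python
from plan import *
rows([((-43,-48),(-75,0),24),((-50,-48),(-78,0),24),((-56,-49),(-77,0),24),((-60,-50),(-74,1),24),((-60,-50),(-73,1),24)])
```

```text
[0.038, 0.027, 0.007, 0.0, -0.0, -0.002] D 57.7
[0.066, 0.046, 0.007, 0.0, -0.0, 0.017] D 55.6
[0.082, 0.052, 0.007, 0.0, -0.0, 0.056] D 53.3
[0.084, 0.054, 0.007, 0.0, -0.0, 0.099] D 52.9
[0.082, 0.052, 0.007, 0.0, -0.0, 0.105] D 52.6
```

>>> arm_command(moves=[[[0.038,0.027,0,0,0,-0.002],[0.066,0.046,0,0,0,0.017],[0.082,0.052,0,0,0,0.056],[0.084,0.054,0,0,0,0.099],[0.082,0.052,0,0,0,0.105]]], grip=0.427)

```text
time_s: 7.82
position: [0.5098, 0.0548, 0.0252]
tcp_rot: [0.0, 0.625, 0.781, -0.0]
ft_force: [1.0, 0.3, 0.1]
opening: 0.0404
grasp_force: 0.7
```

Run:
```python
from plan import *
where(52.6)
rows([((-60+d,-49.5),(-73+d,1),24) for d in (5,10,15,20,25)])
```

```text
A [-60.  -49.7  25.2] B [-73.1   1.2  25.2] t 7.83 F [1.  0.3 0.1] op 40.4
[-0.033, -0.008, 0.008, 0.0, 0.0, -0.0] D 52.1
[-0.065, -0.017, 0.008, 0.0, 0.0, -0.0] D 52.1
[-0.097, -0.025, 0.008, 0.0, 0.0, -0.0] D 52.1
[-0.129, -0.033, 0.008, 0.0, 0.0, -0.0] D 52.1
[-0.162, -0.042, 0.008, 0.0, 0.0, -0.0] D 52.1
```

>>> arm_command(moves=[[[-0.033,-0.008,0,0,0,0],[-0.065,-0.017,0,0,0,0],[-0.097,-0.025,0,0,0,0],[-0.129,-0.033,0,0,0,0],[-0.162,-0.042,0,0,0,0]]])

```text
time_s: 8.45
position: [0.5088, 0.0303, 0.0251]
tcp_rot: [-0.0, 0.625, 0.78, 0.001]
ft_force: [1.8, 5.8, 0.2]
opening: 0.0402
grasp_force: 2.6
```

Run:
```python
from plan import *
where(52.9)
rows([((-42,-49.5),(-55,1),24),((-49,-49.5),(-57,1),24),((-55,-50.5),(-57,1),24),((-59,-50.5),(-56,1),24),((-59,-50),(-54,1),24)])
```

```text
A [-35.4 -50.2  25.1] B [-48.6   1.1  25.1] t 8.45 F [1.8 5.8 0.2] op 40.2
[0.041, 0.013, 0.007, 0.0, -0.0, -0.0] D 52.1
[0.07, 0.02, 0.007, 0.0, -0.0, 0.03] D 51.1
[0.091, 0.022, 0.007, 0.0, -0.0, 0.068] D 51.5
[0.1, 0.024, 0.007, 0.0, -0.0, 0.098] D 51.6
[0.094, 0.024, 0.007, 0.0, -0.0, 0.111] D 51.2
```

>>> arm_command(moves=[[[0.041,0.013,0,0,0,0],[0.07,0.02,0,0,0,0.03],[0.091,0.022,0,0,0,0.068],[0.1,0.024,0,0,0,0.098],[0.094,0.024,0,0,0,0.111]]], grip=0.415)

```text
time_s: 9.07
position: [0.5092, 0.0437, 0.025]
tcp_rot: [0.001, 0.752, 0.66, -0.001]
ft_force: [1.6, -0.8, -0.3]
opening: 0.0386
grasp_force: 0.7
```

Run:
```python
from plan import *
where(51.5)
rows([((-59+d,-50),(-54+d,1),24) for d in (5,10,15,20,25)])
```

```text
A [-58.  -50.2  25. ] B [-52.9   1.1  25.1] t 9.07 F [ 1.6 -0.8 -0.3] op 38.6
[-0.026, 0.003, 0.007, 0.0, 0.001, -0.0] D 51.2
[-0.059, 0.006, 0.007, 0.0, 0.001, -0.0] D 51.2
[-0.092, 0.01, 0.007, 0.0, 0.001, -0.0] D 51.2
[-0.125, 0.013, 0.007, 0.0, 0.001, -0.0] D 51.2
[-0.159, 0.016, 0.007, 0.0, 0.001, -0.0] D 51.2
```

>>> arm_command(moves=[[[-0.026,0.003,0,0,0,0],[-0.059,0.006,0,0,0,0],[-0.092,0.01,0,0,0,0],[-0.125,0.013,0,0,0,0],[-0.155,0.016,0,0,0,0]]])

```text
time_s: 9.7
position: [0.5084, 0.0212, 0.0249]
tcp_rot: [-0.0, 0.751, 0.66, 0.0]
ft_force: [0.8, 4.2, 0.5]
opening: 0.039
grasp_force: 2.3
```

Run:
```python
from plan import *
where(51.5)
rows([((-41,-49.5),(-36,1),24),((-48,-49.5),(-36,1),24),((-54,-49.5),(-36,1),24),((-58,-49),(-35,-2),24),((-58,-48),(-35,-2),24)])
```

```text
A [-35.4 -50.2  25. ] B [-30.4   1.   24.9] t 9.7 F [0.8 4.2 0.5] op 39.0
[0.037, -0.001, 0.006, -0.0, -0.0, 0.0] D 50.7
[0.061, -0.003, 0.006, -0.0, -0.0, 0.043] D 51.9
[0.08, -0.005, 0.006, -0.0, -0.0, 0.078] D 53.6
[0.09, -0.015, 0.006, -0.0, -0.0, 0.114] D 52.3
[0.09, -0.011, 0.006, -0.0, -0.0, 0.116] D 51.4
```

>>> arm_command(moves=[[[0.037,0,0,0,0,0],[0.061,-0.003,0,0,0,0.043],[0.08,-0.005,0,0,0,0.078],[0.09,-0.013,0,0,0,0.114],[0.09,-0.011,0,0,0,0.116]]])

```text
time_s: 10.32
position: [0.5088, 0.0341, 0.0252]
tcp_rot: [0.001, 0.858, 0.513, -0.0]
ft_force: [1.9, -0.1, -0.4]
opening: 0.0391
grasp_force: 0.7
```

Run:
```python
from plan import *
where(51.5)
rows([((-58+d,-48),(-35+d,-2),24) for d in (5,10,15,20,23)])
im=[optics.read_camera(n) for n in("wrist","scene")]
a=im[0][:,:,::-1];b=cv2.resize(im[1][90:290,120:260,::-1],None,fx=2,fy=1.92)
out=np.zeros((384,800,3),np.uint8);out[:,:512]=a;out[:,512:792]=b;cv2.imwrite("pics/w4.png",out)
```

```text
A [-57.3 -47.7  25.1] B [-34.4  -1.6  25.2] t 10.32 F [ 1.9 -0.1 -0.4] op 39.1
[-0.027, 0.011, 0.008, 0.0, 0.0, 0.001] D 51.4
[-0.057, 0.026, 0.008, 0.0, 0.0, 0.001] D 51.4
[-0.087, 0.041, 0.008, 0.0, 0.0, 0.001] D 51.4
[-0.117, 0.055, 0.008, 0.0, 0.0, 0.001] D 51.4
[-0.135, 0.064, 0.008, 0.0, 0.0, 0.001] D 51.4
```

View pics/w4.png

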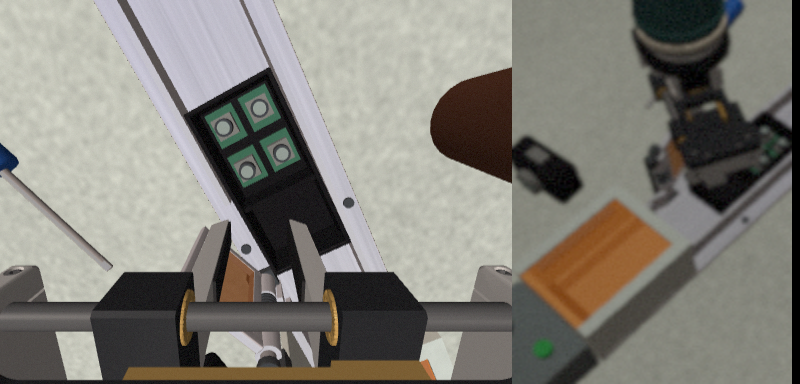

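The tray sits straight in the lane: back corners near (188,113) and (268,70), front near (275,272) and (350,243). The gate is still held outside finger A. One more stroke, then I lift out.

>>> arm_command(moves=[[[-0.027,0.011,0,0,0,0],[-0.057,0.026,0,0,0,0],[-0.087,0.041,0,0,0,0],[-0.117,0.055,0,0,0,0],[-0.135,0.064,0,0,0,0]]])

```text
time_s: 11.05
position: [0.5074, 0.0123, 0.025]
tcp_rot: [-0.0, 0.858, 0.513, 0.0]
ft_force: [1.4, 5.5, 0.6]
opening: 0.0391
grasp_force: 2.3
```

Run:
```python
from plan import *
where(51.5)
w=[((-39,-48.5),(-16,-2.5),24),((-39,-48.5),(-16,-2.5),50),((-39,-48.5),(-16,-2.5),90),((-39,-48.5),(-16,-2.5),130)]
rows(w)
```

```text
A [-35.6 -48.4  25. ] B [-12.6  -2.3  24.9] t 11.05 F [1.4 5.5 0.6] op 39.1
[0.02, -0.011, 0.006, -0.0, -0.0, 0.0] D 51.4
[0.02, -0.011, -0.167, -0.0, -0.0, 0.0] D 51.4
[0.02, -0.011, -0.434, -0.0, -0.0, 0.0] D 51.4
[0.02, -0.012, -0.7, -0.0, -0.0, 0.0] D 51.4
```

>>> arm_command(moves=[[[0.025,-0.012,0,0,0,0],[0.025,-0.012,-0.1,0,0,0],[0.025,-0.012,-0.3,0,0,0],[0.025,-0.012,-0.55,0,0,0],[0.025,-0.012,-0.7,0,0,0]]])

```text
time_s: 11.68
position: [0.508, 0.0158, 0.1332]
tcp_rot: [0.001, 0.858, 0.513, 0.001]
ft_force: [-0.2, -1.3, -1.2]
opening: 0.0391
grasp_force: 0.0
```

Run:
```python
from plan import *
where(51.5)
rows([((-160,-5),(-160,7),130),((-160,-5),(-160,7),24)])
```

```text
A [-39.  -47.9 133.1] B [-16.1  -1.8 133.3] t 11.68 F [-0.2 -1.3 -1.2] op 39.1
[0.867, -0.24, 0.02, 0.001, 0.0, -0.147] D 12.0
[0.868, -0.242, 0.727, 0.001, 0.0, -0.147] D 12.0
```

>>> arm_command(moves=[[[0.22,-0.06,0,0,0,-0.05],[0.44,-0.12,0,0,0,-0.1],[0.66,-0.18,0,0,0,-0.147],[0.867,-0.24,0,0,0,-0.147],[0.867,-0.24,0,0,0,-0.147]]], grip=0)

```text
time_s: 12.3
position: [0.5374, 0.1492, 0.1307]
tcp_rot: [0.0, 0.717, 0.697, -0.0]
ft_force: [-0.6, 0.0, 0.6]
opening: 0.0007
grasp_force: 0.0
```

Run:
```python
from plan import *
where(12.5)
rows([((-150,-6),(-150,6),130),((-150,-6),(-150,6),22)])
im=[optics.read_camera(n) for n in("wrist","top")]
a=im[0][:,:,::-1];b=cv2.resize(im[1][190:280,150:300,::-1],None,fx=1.9,fy=1.9)
out=np.zeros((384,800,3),np.uint8);out[:,:512]=a;out[:171,512:797]=b;cv2.imwrite("pics/w5.png",out)
```

```text
A [-161.7   -5.9  130.7] B [-161.8    6.6  130.7] t 12.3 F [-0.6  0.   0.6] op 0.7
[-0.078, -0.002, 0.005, -0.0, 0.0, 0.001] D 12.0
[-0.077, -0.002, 0.725, -0.0, 0.0, 0.001] D 12.0
```

View pics/w5.png

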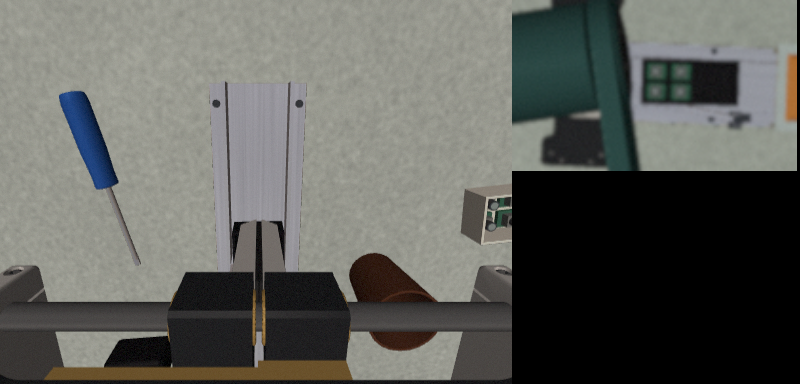

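The top inset shows the tray between columns 642 and 738, with the gate resting along its hinge side. In the wrist view the tray's back rim is at row 222. I'll work out where the back end is.

Run:
```python
from plan import *
for n,us in(("top",[(218.4,232),(269,233)]),("wrist",[(258,222)])):
  for u in us:
    r=least_squares(lambda v:(proj(toW(Q,[[v[0],v[1],.038]]),n)-[u]).ravel(),[-.1,0]);print(n,r.x*1e3,r.cost)
```

```text
top [-115.49381464   -0.5630777 ] 3.6350710512584224e-27
top [2.76210089 2.65553517] 1.0541706048649425e-25
wrist [-128.90796112    0.2932944 ] 0.0
```

>>> arm_command(moves=[[[-0.077,-0.002,0,0,0,0],[-0.077,-0.002,0.25,0,0,0],[-0.077,-0.002,0.5,0,0,0],[-0.077,-0.002,0.72,0,0,0],[-0.077,-0.002,0.72,0,0,0]]])

```text
time_s: 13.02
position: [0.5341, 0.1344, 0.0191]
tcp_rot: [-0.002, 0.719, 0.695, -0.003]
ft_force: [-0.1, -0.2, -0.8]
opening: 0.0004
grasp_force: 0.0
```

Run:
```python
from plan import *
where(12.5)
rows([((d,-6),(d,6),23) for d in (-140,-120,-100,-80,-60)])
```

```text
A [-146.9   -8.7   19.2] B [-146.8    3.8   19.1] t 13.03 F [-0.1 -0.2 -0.8] op 0.4
[-0.046, 0.016, -0.026, -0.002, 0.001, -0.001] D 12.0
[-0.179, 0.017, -0.026, -0.002, 0.001, -0.001] D 12.0
[-0.312, 0.017, -0.025, -0.002, 0.001, -0.001] D 12.0
[-0.446, 0.017, -0.025, -0.002, 0.001, -0.001] D 12.0
[-0.579, 0.018, -0.025, -0.002, 0.001, -0.001] D 12.0
```

>>> arm_command(moves=[[[-0.03,0.008,-0.01,0,0,0],[-0.065,0.012,-0.01,0,0,0],[-0.11,0.012,-0.01,0,0,0],[-0.16,0.012,-0.01,0,0,0],[-0.21,0.012,-0.01,0,0,0]]])

```text
time_s: 13.65
position: [0.539, 0.1056, 0.0247]
tcp_rot: [0.0, 0.718, 0.696, 0.002]
ft_force: [2.6, 4.2, 1.9]
opening: 0.0002
grasp_force: 2.1
```

>>> arm_command(moves=[[[-0.05,0,0,0,0,0],[-0.1,0,0,0,0,0],[-0.15,0,0,0,0,0],[-0.2,0,0,0,0,0],[-0.25,0,0,0,0,0]]])

```text
time_s: 14.28
position: [0.5364, 0.067, 0.0234]
tcp_rot: [-0.0, 0.718, 0.696, -0.0]
ft_force: [0.7, 4.2, 2.8]
opening: 0.0002
grasp_force: 2.2
```

Run:
```python
from plan import *
where(12.5)
rows([((d,-6),(d,6),23) for d in (-60,-20)])
im=[optics.read_camera(n) for n in("wrist","top")]
a=im[0][:,:,::-1];b=cv2.resize(im[1][190:280,180:330,::-1],None,fx=1.9,fy=1.9)
out=np.zeros((384,800,3),np.uint8);out[:,:512]=a;out[:171,512:797]=b;cv2.imwrite("pics/w6.png",out)
```

```text
A [-79.6  -4.4  23.4] B [-79.6   8.1  23.4] t 14.28 F [0.7 4.2 2.8] op 0.2
[-0.131, -0.012, 0.002, -0.0, -0.0, -0.0] D 12.0
[-0.397, -0.012, 0.002, -0.0, -0.0, -0.0] D 12.0
```

View pics/w6.png

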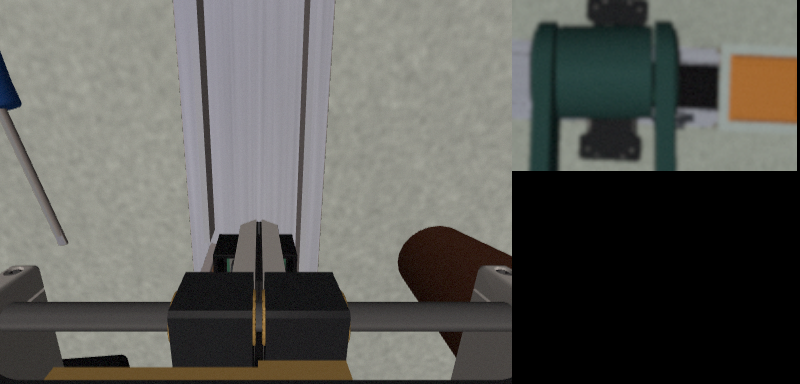

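The fingers are on the tray's back at row 235 with a steady push of about 4 N. The tray's front has reached the hood mouth and the gate is sliding along its hinge side. I'll carry on.

>>> arm_command(moves=[[[-0.05,-0.005,0,0,0,0],[-0.1,-0.01,0,0,0,0],[-0.15,-0.01,0,0,0,0],[-0.2,-0.01,0,0,0,0],[-0.25,-0.01,0,0,0,0]]])

```text
time_s: 15.0
position: [0.5338, 0.0294, 0.0234]
tcp_rot: [0.0, 0.718, 0.696, -0.0]
ft_force: [1.4, 1.4, 0.2]
opening: 0.0008
grasp_force: 1.0
```

>>> arm_command(moves=[[[-0.05,0,0,0,0,0],[-0.1,0,0,0,0,0],[-0.15,0,0,0,0,0],[-0.2,0,0,0,0,0],[-0.25,0,0,0,0,0]]])

```text
time_s: 15.62
position: [0.5327, -0.008, 0.0236]
tcp_rot: [0.0, 0.718, 0.696, -0.0]
ft_force: [0.8, 1.5, 0.6]
opening: 0.0002
grasp_force: 1.5
```

Run:
```python
from plan import *
where(12.5)
rows([((d,-6),(d,6),23) for d in (10,22)])
```

```text
A [-4.5 -5.7 23.6] B [-4.5  6.8 23.6] t 15.62 F [0.8 1.5 0.6] op 0.2
[-0.097, -0.003, 0.004, 0.0, 0.0, -0.0] D 12.0
[-0.177, -0.003, 0.004, 0.0, 0.0, -0.0] D 12.0
```

>>> arm_command(moves=[[[-0.03,0,0,0,0,0],[-0.06,0,0,0,0,0],[-0.09,0,0,0,0,0],[-0.12,0,0,0,0,0],[-0.15,0,0,0,0,0]]])

```text
time_s: 16.25
position: [0.5318, -0.0298, 0.0236]
tcp_rot: [-0.0, 0.718, 0.696, 0.0]
ft_force: [0.8, 2.4, 1.7]
opening: 0.0005
grasp_force: 1.4
```

>>> arm_command(moves=[[[-0.01,0,0,0,0,0],[-0.02,0,0,0,0,0],[-0.03,0,0,0,0,0],[-0.03,0,0,0,0,0]]])

```text
time_s: 16.75
position: [0.5318, -0.0329, 0.0236]
tcp_rot: [-0.001, 0.718, 0.696, 0.001]
ft_force: [0.4, 6.2, 1.9]
opening: 0.0003
grasp_force: 3.0
```

Run:
```python
from plan import *
where(12.5)
```

```text
A [20.4 -5.8 23.6] B [20.4  6.7 23.6] t 16.75 F [0.4 6.2 1.9] op 0.3
```

Force rose to 6 N and the position is lagging, so the tray is probably at the stop. One more small push will confirm.

>>> arm_command(moves=[[[-0.01,0,0,0,0,0],[-0.02,0,0,0,0,0],[-0.03,0,0,0,0,0],[-0.03,0,0,0,0,0]]])

```text
time_s: 17.25
position: [0.5316, -0.033, 0.0236]
tcp_rot: [-0.004, 0.718, 0.696, 0.004]
ft_force: [0.0, 15.7, 2.8]
opening: 0.0006
grasp_force: 8.0
```

The tray is home: 15.7 N and no further motion. I'll back off slightly and lift straight up.

>>> arm_command(moves=[[[0.03,0,0,0,0,0],[0.05,0,0,0,0,0],[0.05,0,-0.15,0,0,0],[0.05,0,-0.4,0,0,0],[0.05,0,-0.7,0,0,0]]])

```text
time_s: 17.88
position: [0.531, -0.0325, 0.1282]
tcp_rot: [-0.0, 0.719, 0.695, -0.002]
ft_force: [1.1, 0.3, 0.4]
opening: 0.0008
grasp_force: 0.0
```

>>> arm_command(moves=[[[0,0,-0.2,0,0,0],[0.3,0,-0.4,0,0,0],[0.6,0,-0.4,0,0,0],[0.9,0,-0.4,0,0,0],[0.9,0,-0.4,0,0,0]]])

```text
time_s: 18.5
position: [0.5361, 0.105, 0.1882]
tcp_rot: [0.0, 0.717, 0.697, -0.0]
ft_force: [-0.1, -0.4, 0.5]
opening: 0.0004
grasp_force: 0.0
```

>>> arm_command(moves=[[[0.3,0,0,0,0,0],[0.6,0,0,0,0,0],[0.9,0,0,0,0,0],[0.9,0,0,0,0,0]]])

```text
time_s: 19.0
position: [0.5406, 0.2391, 0.1877]
tcp_rot: [0.0, 0.717, 0.697, -0.001]
ft_force: [-0.1, -0.1, 0.2]
opening: 0.0005
grasp_force: 0.0
```

Run:
```python
from plan import *
im=[optics.read_camera(n) for n in("scene","top")]
a=cv2.resize(im[0][90:310,60:340,::-1],None,fx=1.7,fy=1.7);b=cv2.resize(im[1][190:280,220:380,::-1],None,fx=1.9,fy=1.9)
out=np.zeros((384,800,3),np.uint8);out[:374,:476]=a;out[:171,480:784]=b;cv2.imwrite("pics/w7.png",out);where()
```

```text
A [-249.5  -31.5  188. ] B [-249.4   33.6  188. ] t 19.1 F [ 0.  -0.7  0.8] op 0.3
```

View pics/w7.png

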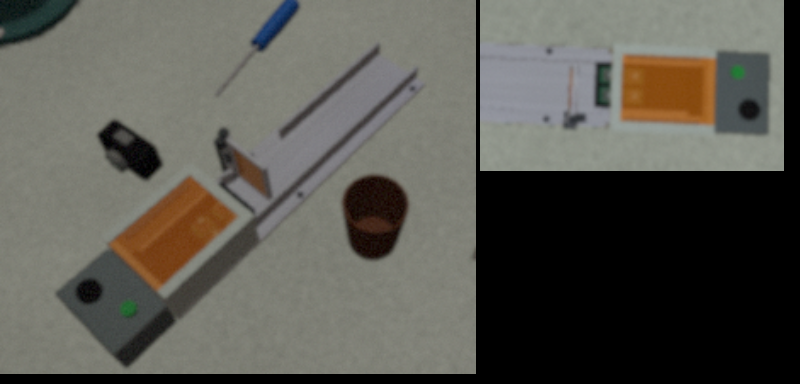

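The gate is shut again at (570,90) in the inset, with the tray's back end just inside the hood mouth at (597,88). The screwdriver, dash camera and cup haven't moved. Handing in.

```bash
python3 -c "
from station import job
print(job.finish_job())"
```

```text
the job is handed in; nothing more can be done
None
```

The tray is home against the end stop in the hood and the gate has sprung shut behind it. Early in the first push the tray wedged at about 16 N, so I backed off and finished with straight strokes; the screwdriver, dash camera and cup were not touched.

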